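Show the pump's hidden marker to the inspection camera with the swivel mirror

ROBOT

A 6-joint arm with a two-finger parallel gripper is mounted at the origin on the work surface. World frame = base frame: x ahead of the robot, y to its left, z up, the work surface at z = 0. Lengths are in mm, angles in degrees, forces in N, time in s.
With the tool pointing down it reaches from about 300 to 850 mm from the base axis. Payload 4.2 kg.
Tool frame: the origin (TCP) lies on the front face of the gripper's body, between the roots of the fingers; the fingertips stand 78 mm ahead of it and the grasp point (between the pads) lies 60 mm ahead of it; x points along the fingers, y is the direction in which the jaws open and shut, and the axes are right-handed (so a half turn about x gives the same grasp; the last joint's range is limited). The gripper opens to 91 mm and grips with 3 to 60 N. Pads are 32 mm wide; open, the fingers measure 118 mm over their backs; the gripper's body (76 mm by 178 mm) begins 60 mm behind the grasp point.
Start: joints at [-1.146, 18.312, 89.639, -0, 72.044, -1.146], TCP at [575.009, 0.001, 292.276] pointing down, gripper open.
Joint ranges: [-177.97, 177.97], [-48.28, 115.42], [12.27, 149.76], [-77.06, 257.06], [2.81, 150.46], [-146.56, 146.56]. Speed limits (degrees/s): [147.25, 147.25, 180, 180, 180, 180].

INTERFACE

Orientations are given as [roll, pitch, yaw] about the fixed x, y, z axes, in that order (R = Rz(yaw) Ry(pitch) Rx(roll)).
In Python, from workcell import status, viewer, env gives the robot as it stands. The module is installed in compiled form; this text tells all that it offers.
- The arm moves only by the tool move_arm, never from a script. Its argument "moves" is a list of rows, each a list of 3 entries, a list of its own where there are three numbers: the shift along the tool's x, y, z in cm, then the turn about the tool's x in rad, then the gripper's target within -1 to 1 (fully open at 1, half-way at 0, shut at -1). A call has 1 to 20 rows; each row is the pose to reach, as a shift and turn from the pose commanded when the call began, along the tool's axes at that moment; what a row does not reach only later rows make up. A row lasts 1/8 s, in which the tool goes at most 62.5 mm and 10.7 degrees, less where a joint would pass 70% of its speed; a pose out of reach is approached as far as the arm can. A call with a gripper value outside its range is refused whole. The fingers move at their own pace and stop on an object; "force" is the grip in N (left out, the last holds). Time passes only in rows, so rows that repeat a pose let the fingers close. It gives the time, the measured TCP pose, the force and the opening at its end, in the units of the state.
- status.state(): the state, without advancing time (a new reading comes with each control period).
- viewer.grab_frame(name): name is "scene" or "side" or "wrist"; returns the picture (480x640x3 uint8, red, green, blue); there is no depth.
- viewer.get_calibration(name): a dict with "camera_matrix" (3x3 intrinsics, pixels), "D" ([k1, k2, p1, p2, k3] as OpenCV has them; the pictures are not rectified), "eye" and "rotation" of the camera in the world. Camera axes: x right, y down, z forward; pixel columns grow to the right and rows downward; lengths in mm; the calibration is good to about 2 mm. A picture is of the moment at which its call begins: read the wrist's pose just before it. get_calibration takes no time and is no camera call; for the wrist camera it gives the pose at the moment of the call.
- env.job_done(): hands the job in, once; it reports no verdict.
The state is a dict: "time_s": time; "qpos": joint angles; "qvel": joint speeds; "effort": joint torques, N m; "ee_pos": TCP position; "ee_rot": TCP orientation; "force": force on the tool from outside, world axes, zero at the start; "torque": the same for the moment, N m; "gripper_width": finger opening in mm.
Only numpy, scipy, OpenCV 4.12 (cv2) and the standard library are available. Lean on these libraries where they do the work, as an engineer would, in place of code of your own. Each camera call takes 0.05 s, during which the arm holds its last target.

TASK

Move the amber bottle that blocks the view out of the way and leave it standing upright in the blue tray. Then take the red handle of the swivel mirror, turn the mirror until the small bench camera would see the orange marker on the back of the grey pump in the middle of the mirror, and finish still holding the handle at that angle, because the mirror springs back if you let go. Leave the other things on the bench where they are.

Things in the scene. Friction and masses are not known exactly. Their poses are not given: they have to be found in the camera images.
- bottle: amber square bottle, 64 x 64 mm, 172 mm tall with a round white screw cap on top, 0.2 to 0.45 kg, loose. Origin: centre of its underside, z up its height. It starts standing between the mirror and the marker.
- bottle_mid (a point): centre of the amber bottle, half-way up (86 mm above its underside).
- bottle_cap (a point): centre of the bottle's white cap, 157 mm above its underside. The cap is 40 mm in diameter and reaches from 138 to 172 mm; below it the shoulder slopes out from a 32 mm neck (at 132 mm) to the 64 mm body (at 110 mm). Grip it here from above.
- bay: blue open tray, fixed, 130 x 130 mm outside, rim 20 mm high, walls and floor 5 mm. Origin: centre of its underside. The bottle's underside stands at 5 mm in it.
- lens (a point): front of the lens of the small black bench camera, fixed at one end of an aluminium rail (14 mm high), 120 mm above the table. The camera always looks level along the rail at the mirror's centre, 355 mm away; camera top at 149 mm.
- mirror: flat mirror, 110 x 90 mm, in a yellow frame 118 mm wide (71 to 169 mm above the table), on an upright swivel at the other end of the rail, with a red handle fin on top. Origin: on the swivel axis at table height, z up, y along the glass, and the glass faces along -x, towards the robot's side of the table (the plain yellow back looks away from the robot).
- mirror_face (a point): centre of the mirror's glass, on the swivel axis, 120 mm above the table; same axes as the mirror: the glass faces along -x.
- handle (a point): centre of the red handle fin, on the swivel axis, 200 mm above the table: 42 mm long along the glass (y), 14 mm thick (x), 36 mm tall (182 to 218 mm). Pinch it across its thickness from above; turning it about the vertical turns the mirror.
- swivel (a joint): angle of the mirror's swivel, rad: 0 at rest (an end stop), growing clockwise seen from above, up to 1.5. A light spring (0.05 N m per rad) returns it to 0 when let go. The mirror has to be turned about 0.6 to 1.1 rad.
- marker (a point): centre of the orange round marker, 42 mm in diameter with a black rim, on the white back plate of the grey pump box (200 mm tall, 150 x 170 mm, fixed), 120 mm above the table.
- sight_line (a point): the camera's line of sight after the mirror (nothing to see): origin at the mirror's centre, its +x axis is the level direction in which the camera looks after reflection. It turns twice as far as the mirror. The marker is in the middle of the mirror when this axis passes through it.

How it is judged:
By the outcome, as a careful person would: the job done as asked, in the order asked, and still so for the second after the job is handed in, while the arm keeps its last pose, push and grip.
It also fails if it takes over 54 s, if anything falls off the work surface, if the arm or the gripper's body presses on something with over 40 N, if the wrist force passes 120 N, or if a joint passes its speed limit or range.

## Working session

There is one attempt and no reset: what is moved stays moved. The work goes in short steps, Python scripts to look and compute and a tool call to move; the robot and the scene stay as the last step left them, time stands still between calls to the robot, and variables do not carry over. Pictures are saved under pics/ and viewed, and the job is handed in when it is done.

Besides the shell and the picture viewer there is one more tool, called after "Emit:" as name([rows], argument=value, ...), one row to a line, values as JSON. move_arm: Moves the arm, as the interface text tells. Its arguments: {"type":"object","properties":{"moves":{"type":"array","items":{"type":"array"}},"force":{"type":"number"}},"required":["moves"]}

```bash
mkdir -p pics
cat > h.py <<'E'
import numpy as np, cv2
from workcell import status, viewer, env
def grab(n,f):
    im=viewer.grab_frame(n); cv2.imwrite('pics/'+f,im[:,:,::-1]); return im
def ray(n,uv,c=None):
    c=c or viewer.get_calibration(n)
    K=np.array(c['camera_matrix'],float);D=np.array(c['D'],float)
    p=cv2.undistortPoints(np.array(uv,float).reshape(-1,1,2),K,D).reshape(-1,2)
    d=np.c_[p,np.ones(len(p))]@np.array(c['rotation']).T
    return np.array(c['eye'],float),d/np.linalg.norm(d,axis=1)[:,None]
def plane(n,uv,z,c=None):
    e,d=ray(n,uv,c); return e+d*((z-e[2])/d[:,2])[:,None]
def tri(rs):
    A=0;b=0
    for e,d in rs:
        P=np.eye(3)-np.outer(d,d);A=A+P;b=b+P@e
    return np.linalg.solve(A,b)
def proj(n,pts,c=None):
    c=c or viewer.get_calibration(n);R=np.array(c['rotation']);e=np.array(c['eye'],float)
    r,_=cv2.Rodrigues(R.T)
    return cv2.projectPoints(np.array(pts,float).reshape(-1,3),r,-R.T@e,np.array(c['camera_matrix'],float),np.array(c['D'],float))[0].reshape(-1,2)
E
python3 - <<'E'
from h import *
for n in("scene","side","wrist"):
    c=viewer.get_calibration(n); grab(n,n+'0.png'); print(n,c)
print(status.state())
E
```

```text
scene {'camera_matrix': array([[507.64402581,   0.        , 327.11003549],
       [  0.        , 507.64402581, 236.54805074],
       [  0.        ,   0.        ,   1.        ]]), 'D': array([0.02763383, 0.        , 0.        , 0.        , 0.        ]), 'eye': array([1012.32808776,  231.35767636, 1040.83065203]), 'rotation': array([-1.47050940e+02, -3.33899554e-02,  1.14823173e+02])}
side {'camera_matrix': array([[593.06210398,   0.        , 321.81692762],
       [  0.        , 593.06210398, 224.58956459],
       [  0.        ,   0.        ,   1.        ]]), 'D': array([-0.0787583,  0.       ,  0.       ,  0.       ,  0.       ]), 'eye': array([ 449.83714117,  967.29630883, 1022.09397896]), 'rotation': array([-131.9226334 ,   -0.60026455, -178.49410217])}
wrist {'camera_matrix': array([[347.97376324,   0.        , 321.05777352],
       [  0.        , 347.97376324, 240.64118286],
       [  0.        ,   0.        ,   1.        ]]), 'D': array([-0.01244802,  0.        ,  0.        ,  0.        ,  0.        ]), 'eye': array([575.05648782,  79.49482816, 384.78205633]), 'rotation': array([ 1.63553318e+02,  7.59497481e-02, -5.89968255e-02])}
{'time_s': 0.15, 'qpos': array([-1.14386169e+00,  1.83430912e+01,  8.96919783e+01, -2.02509427e-03,
        7.20443817e+01, -1.14668778e+00]), 'qvel': array([-0.04900798, -0.11589753, -0.28744609,  0.08121061, -0.03594059,
       -0.03603598]), 'effort': array([-5.72294630e-04, -4.12774551e+01, -2.32154489e+01,  7.26667210e-02,
        4.33494255e-02, -9.00343002e-05]), 'ee_pos': array([5.74710997e+02, 1.84944467e-02, 2.91603674e+02]), 'ee_rot': array([ -89.75832644,   89.92052549, -179.75487472]), 'force': array([ 0.21134389, -0.44596784, -0.51064405]), 'torque': array([-0.0023066 , -0.00692356, -0.03258278]), 'gripper_width': 90.74911916306267}
```

Run:
```python
s=open('h.py').read()
s=s.replace("import numpy as np, cv2","import numpy as np, cv2\nfrom scipy.spatial.transform import Rotation as Ro\ndef RM(r): return Ro.from_euler('xyz',r,degrees=True).as_matrix()",1)
s=s.replace("np.array(c['rotation'])","RM(c['rotation'])")
open('h.py','w').write(s)
```

```text
(no output)
```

View pics/scene0.png

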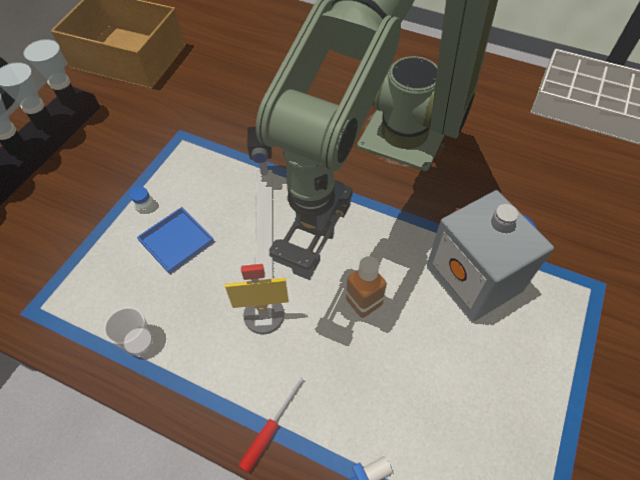

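View pics/side0.png

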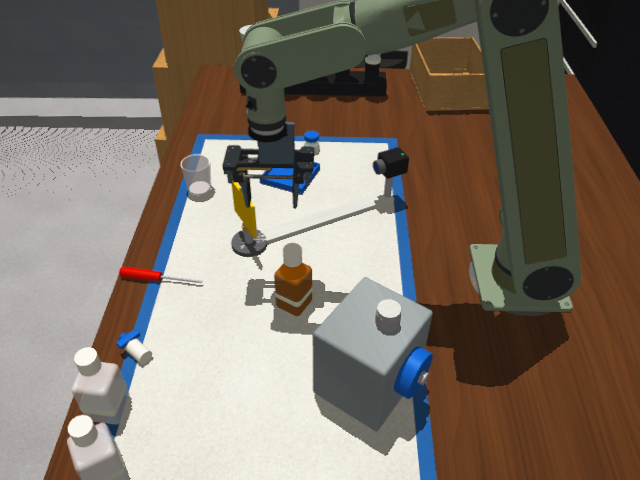

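View pics/wrist0.png

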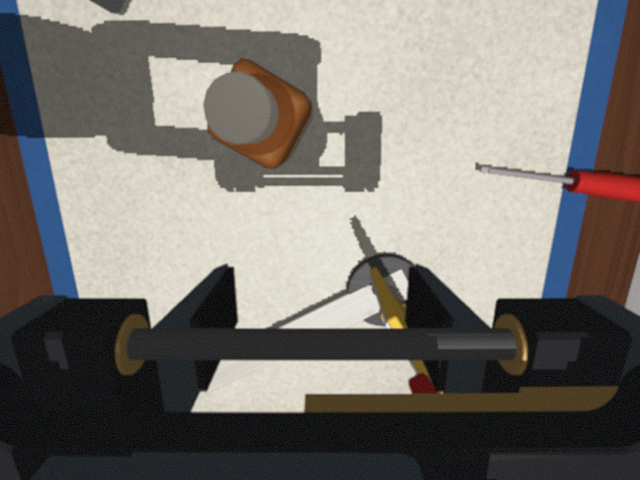

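Run:
```python
from h import *
C={n:viewer.get_calibration(n) for n in("scene","side","wrist")}
I={n:cv2.imread(f'pics/{n}0.png') for n in C}
def comps(n,m,mn=30):
    k,l,s,c=cv2.connectedComponentsWithStats(m.astype(np.uint8))
    for i in range(1,k):
        if s[i,4]>mn: print(n,'box',s[i],'c',c[i].round(1))
for n in C:
    h=cv2.cvtColor(I[n],cv2.COLOR_BGR2HSV);H,S,V=cv2.split(h)
    print('red');comps(n,((H<5)|(H>174))&(S>170)&(V>70))
    print('orange');comps(n,(H>7)&(H<15)&(S>200)&(V>120),40)
    print('blue');comps(n,(H>100)&(H<125)&(S>170)&(V>60),150)
    print('yellow');comps(n,(H>20)&(H<30)&(S>180)&(V>80),60)
# crops
def crop(n,x,y,w,h,f):
    cv2.imwrite('pics/'+f,cv2.resize(I[n][y:y+h,x:x+w],None,fx=5,fy=5,interpolation=cv2.INTER_CUBIC))
crop('scene',320,230,150,110,'c1.png');crop('side',230,130,160,120,'c2.png');crop('scene',210,240,100,100,'c3.png')
print(plane('scene',[[370,262]],172,C['scene']),plane('side',[[292,250]],172,C['side']),plane('wrist',[[240,108]],172,C['wrist']))
```

```text
red
scene box [242 265  20   6  52] c [252.4 266.6]
scene box [239 420  38  52 591] c [255.8 447.4]
orange
blue
scene box [ 540  263   66  217 3135] c [578.2 371.7]
yellow
red
side box [119 267  43  14 440] c [139.5 273.9]
orange
blue
side box [295 131 103  18 522] c [344.2 139.1]
side box [191 135  63  19 325] c [213.8 140.2]
side box [263 168  31   8 187] c [279.9 171.3]
side box [ 393  175   23  127 1248] c [403.3 239.9]
side box [153 177  35  96 891] c [171.3 228.3]
side box [260 179  33  12 262] c [279.1 183. ]
side box [117 282  43  66 829] c [141.4 316.2]
side box [ 394  347   42  133 2427] c [418.5 406.3]
side box [121 354  15  36 295] c [127.9 368.9]
yellow
side box [232 181  25  57 607] c [244. 210.]
red
wrist box [ 565  171   75   31 1642] c [606.4 185.2]
wrist box [410 374  26  19 333] c [421.3 384.5]
orange
blue
yellow
[[519.7932192   97.41949604 172.        ]] [[524.76516343 100.78354967 172.        ]] [[528.28461732  96.17760618 172.        ]]
```

View pics/c1.png

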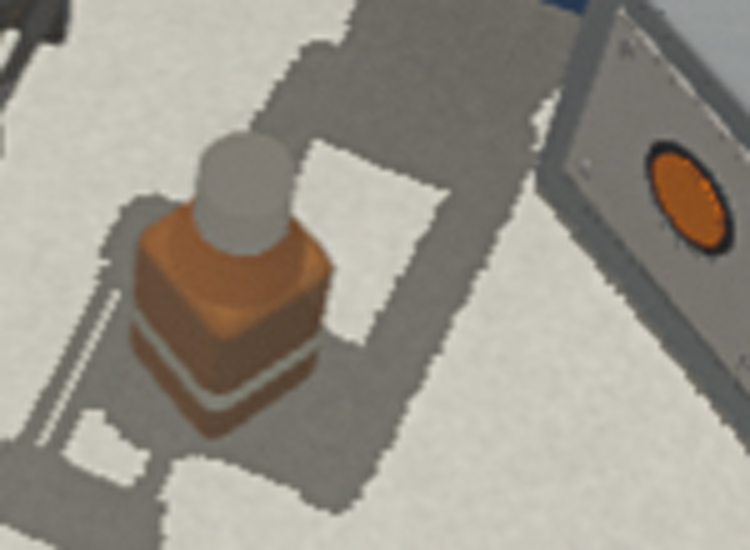

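View pics/c2.png

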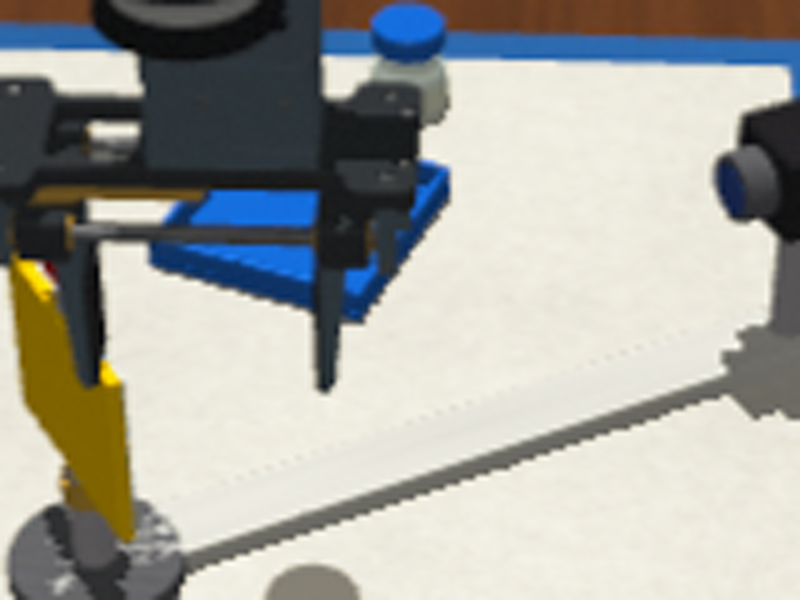

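View pics/c3.png

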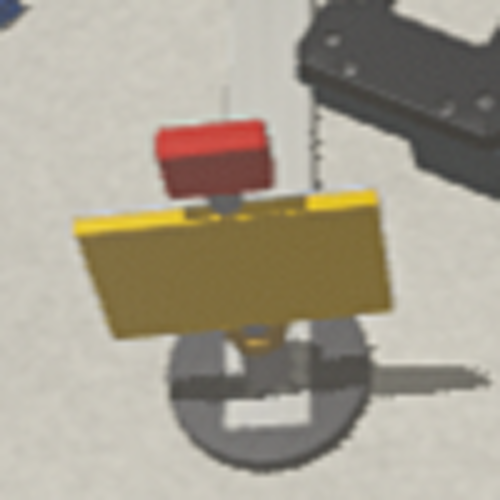

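Run:
```python
import cv2
for n,x,y,w,h,f in(('scene',120,180,130,110,'d1'),('side',225,210,130,110,'d2'),('scene',430,190,130,140,'d3'),('scene',235,120,80,80,'d4'),('side',360,140,60,80,'d5')):
    I=cv2.imread(f'pics/{n}0.png');s=550//max(w,h)
    cv2.imwrite(f'pics/{f}.png',cv2.resize(I[y:y+h,x:x+w],None,fx=s,fy=s,interpolation=cv2.INTER_CUBIC));print(f,s)
    if f in('d1','d3'): 
        hh=cv2.cvtColor(I,cv2.COLOR_BGR2HSV);print(hh[239,176],hh[270,458],hh[262,370],hh[288,250])
```

```text
d1 4
[108 152 185] [ 13 197 141] [ 19  28 128] [ 22 130 129]
d2 4
d3 3
[108 152 185] [ 13 197 141] [ 19  28 128] [ 22 130 129]
d4 6
d5 6
```

View pics/d1.png

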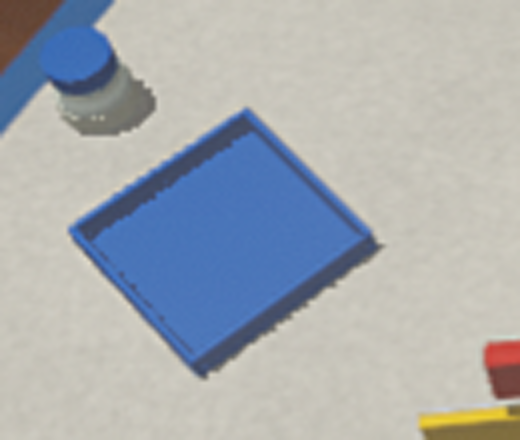

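View pics/d2.png

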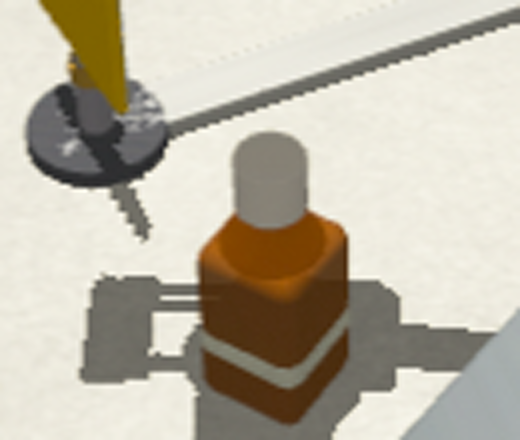

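View pics/d3.png

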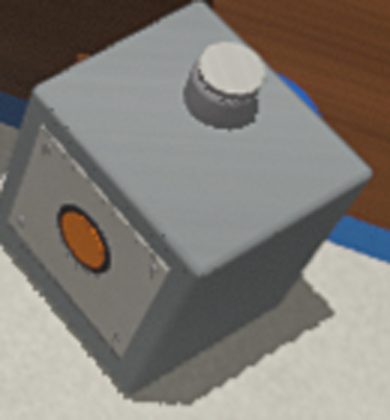

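View pics/d4.png

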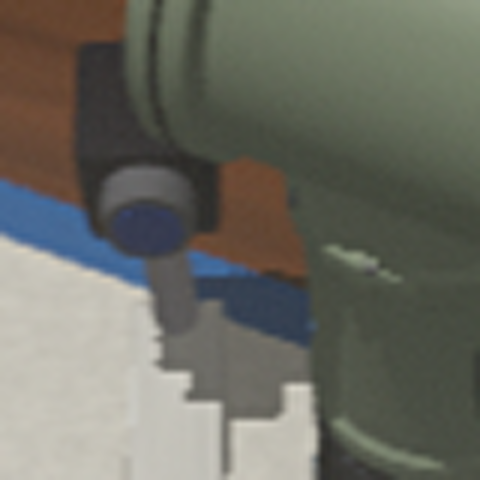

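View pics/d5.png

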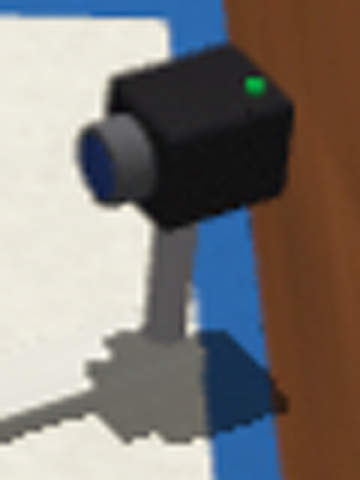

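Run:
```python
from h import *
C={n:viewer.get_calibration(n) for n in("scene","side","wrist")}
P=lambda n,uv,z:plane(n,uv,z,C[n]).round(1)
R=lambda n,uv:(lambda a:(a[0],a[1][0]))(ray(n,[uv],C[n]))
print('cap',P('scene',[[369.8,260.4]],172),P('side',[[292.5,247.5]],172),P('wrist',[[240,108]],172),tri([R('scene',[369.8,260.4]),R('side',[292.5,247.5])]))
print('lens',P('scene',[[260,158]],120),P('side',[[376.2,168]],120),tri([R('scene',[260,158]),R('side',[376.2,168])]))
t=P('scene',[[182,207.2],[213.2,239],[169.7,270.5],[137.7,237.5]],20);print('tray',t,t.mean(0),np.linalg.norm(np.diff(t,axis=0),axis=1))
print('marker',P('scene',[[458.2,269.6]],120))
h=P('scene',np.array([[157,133],[262,121],[271,147],[160,159]])/5+[210,240],218);print('handle',h,h.mean(0))
print('disc',P('scene',[[263.6,316]],8),P('side',[[249,243]],8))
# tray side corners & pump top corners (scene d3 /3 +(430,190))
pt=P('scene',np.array([[200,0],[372,175],[202,276],[33,93]])/3+[430,190],200);print('pump',pt,np.linalg.norm(np.diff(pt,axis=0),axis=1))
pl=P('scene',np.array([[1,218],[127,395]])/3+[430,190],0);print('pump base?',pl)
im=cv2.imread('pics/scene0.png');hs=cv2.cvtColor(im,cv2.COLOR_BGR2HSV)
m=cv2.inRange(hs,(8,150,90),(18,255,255));m[:, :440]=0;m[:,475:]=0;m[:250]=0;m[292:]=0
c=max(cv2.findContours(m,0,1)[0],key=cv2.contourArea);print(cv2.fitEllipse(c),P('scene',[cv2.fitEllipse(c)[0]],120))
```

```text
cap [[516.6  95.7 172. ]] [[524.2  93.4 172. ]] [[528.3  96.2 172. ]] [522.27743     97.93776631 178.46270965]
lens [[ 334.2 -259.1  120. ]] [[ 333.6 -258.9  120. ]] [ 333.60580974 -259.56945882  119.36661533]
tray [[ 484.1 -409.3   20. ]
 [ 532.  -289.5   20. ]
 [ 647.1 -334.1   20. ]
 [ 603.7 -454.5   20. ]] [ 566.725 -371.85    20.   ] [129.0211223  123.43893227 127.98328016]
marker [[430.4 261.8 120. ]]
handle [[ 655.4 -108.7  218. ]
 [ 634.5  -75.8  218. ]
 [ 642.9  -67.4  218. ]
 [ 664.5 -102.2  218. ]] [649.325 -88.525 218.   ]
disc [[652.1 -88.5   8. ]] [[647. -87.   8.]]
pump [[263.2 276.1 200. ]
 [357.7 412.8 200. ]
 [475.9 332.6 200. ]
 [387.4 195.2 200. ]] [166.18405459 142.84005041 163.43503296]
pump base? [[364.1 200.8   0. ]
 [468.  332.    0. ]]
((457.33154296875, 269.55859375), (9.57182788848877, 19.84503173828125), 147.73133850097656) [[431.  260.2 120. ]]
```

```bash
cat >> h.py <<'E'
def rel(target,st=None):
    st=st or status.state(); R=RM(st['ee_rot']); return (R.T@(np.array(target,float)-st['ee_pos'])/10).round(2)
E
python3 - <<'E'
from h import *
s=status.state();print(RM(s['ee_rot']).round(3))
print(rel([523,97,232]))
E
```

```text
[[-0.001  1.     0.   ]
 [-0.     0.    -1.   ]
 [-1.    -0.001  0.   ]]
[ 5.97 -5.16 -9.7 ]
```

Emit:
move_arm([
  [[0,-2.5,-5],0,1],
  [[0,-5.2,-9.7],0,1],
  [[0,-5.2,-9.7],0,1],
  [[0,-5.2,-9.7],0,1],
], force=25)

```text
time_s: 0.65
ee_pos: [523.3, 96.8, 292.3]
ee_rot: [42.1, 90.0, -47.8]
force: [-0.7, -1.1, 1.0]
gripper_width: 91.0
```

Run:
```python
from h import *
for n in("scene","side","wrist"): grab(n,n+'1.png')
print(status.state()['ee_pos'])
```

```text
[523.60907598  96.04656555 292.1122954 ]
```

View pics/scene1.png

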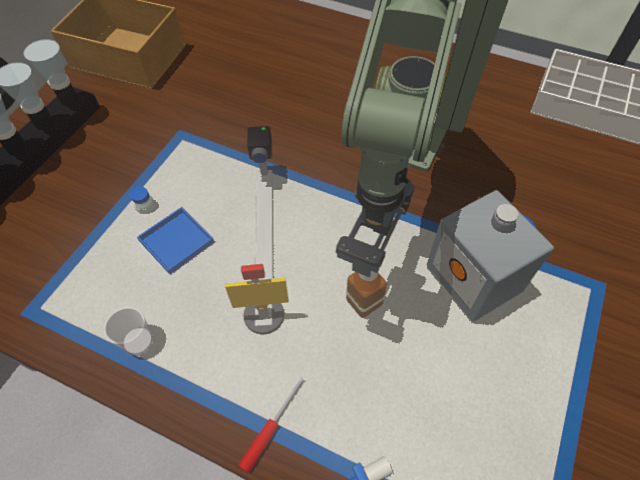

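View pics/side1.png

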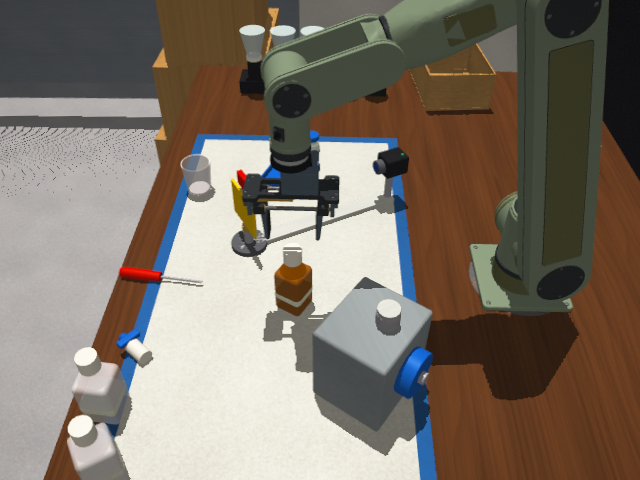

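View pics/wrist1.png

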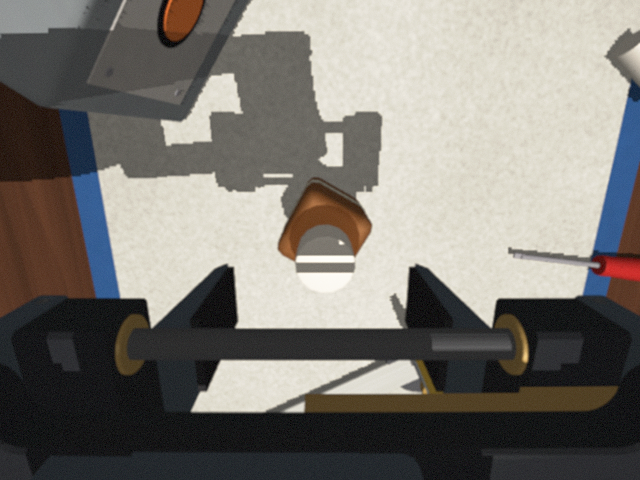

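Run:
```python
from h import *
c=viewer.get_calibration('wrist')
p=plane('wrist',[[325,263]],172,c);print(p,proj('wrist',p,c))
print(plane('scene',[[369.8,264.4]],172),plane('side',[[292.5,249.5]],172))
im=cv2.imread('pics/scene1.png');hs=cv2.cvtColor(im,cv2.COLOR_BGR2HSV)
m=cv2.inRange(hs,(8,150,90),(18,255,255));m[:, :440]=0;m[:,475:]=0;m[:250]=0;m[292:]=0
k=max(cv2.findContours(m,0,1)[0],key=cv2.contourArea);print(cv2.fitEllipse(k),plane('scene',[cv2.fitEllipse(k)[0]],120))
h=plane('wrist',[[180,10]],120,c);print('marker wrist approx',h)
print(rel([525,98,217]))
```

```text
[[526.41373425  97.29379441 172.        ]] [[325. 263.]]
[[525.01424614  99.12340619 172.        ]] [[523.83458675  99.2839068  172.        ]]
((457.39208984375, 269.565185546875), (9.522777557373047, 19.57160758972168), 147.8816375732422) [[431.01059583 260.29460789 120.        ]]
marker wrist approx [[429.87643542 258.30092074 120.        ]]
[ 7.51  0.14 -0.2 ]
```

Emit:
move_arm([
  [[4,0.15,-0.15],0,1],
  [[7.5,0.15,-0.15],0,1],
  [[7.5,0.15,-0.15],0,1],
  [[7.5,0.15,-0.15],0,-0.2],
  [[7.5,0.15,-0.15],0,-1],
  [[7.5,0.15,-0.15],0,-1],
  [[7.5,0.15,-0.15],0,-1],
  [[7.5,0.15,-0.15],0,-1],
  [[7.5,0.15,-0.15],0,-1],
], force=25)

```text
time_s: 1.92
ee_pos: [524.8, 98.6, 217.5]
ee_rot: [99.1, 89.9, 9.1]
force: [1.4, 0.3, 1.0]
gripper_width: 39.4
```

Emit:
move_arm([
  [[-2,0,0],0,-1],
  [[-5,0,0],0,-1],
  [[-8,0,0],0,-1],
  [[-8,0,5],0,-1],
  [[-8,0,10],0,-1],
  [[-8,0,15],0,-1],
  [[-8,0,15],0,-1],
  [[-8,0,15],0,-1],
])

```text
time_s: 2.92
ee_pos: [524.0, -51.4, 296.4]
ee_rot: [-115.6, 89.9, 154.4]
force: [0.1, 0.1, -4.5]
gripper_width: 39.4
```

Run:
```python
from h import *
for n in("scene","side","wrist"): grab(n,n+'2.png')
for n in('scene','side'):
    im=cv2.imread(f'pics/{n}2.png');hs=cv2.cvtColor(im,cv2.COLOR_BGR2HSV)
    m=cv2.inRange(hs,(104,120,40),(116,255,255))
    for k in cv2.findContours(m,0,1)[0]:
        if cv2.contourArea(k)>300:
            a=cv2.approxPolyDP(k,4,True).reshape(-1,2)
            x,y,w,h=cv2.boundingRect(k)
            if w<110 and h<110: print(n,a.tolist())
```

```text
scene [[273, 439], [349, 479], [367, 479], [359, 463], [281, 427]]
scene [[182, 208], [137, 237], [167, 270], [211, 239]]
scene [[326, 191], [385, 213], [390, 207], [329, 184]]
side [[160, 282], [149, 281], [134, 329], [120, 335], [119, 347], [134, 337], [142, 342]]
side [[183, 177], [153, 268], [162, 274], [188, 193]]
side [[271, 163], [260, 182], [282, 188], [280, 166]]
side [[191, 153], [200, 152], [205, 138], [253, 136], [198, 134]]
```

View pics/side2.png

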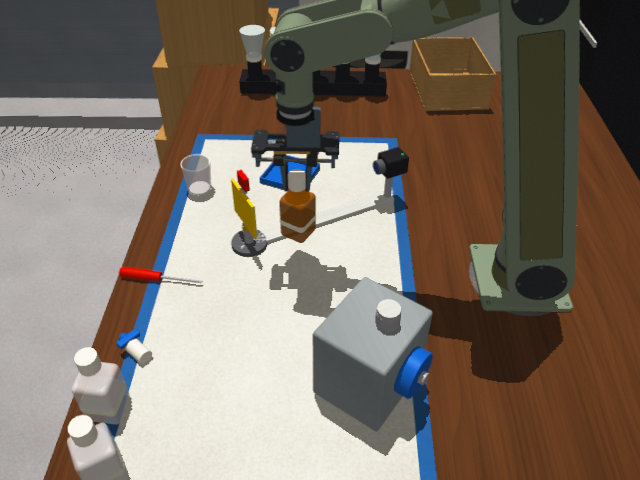

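View pics/wrist2.png

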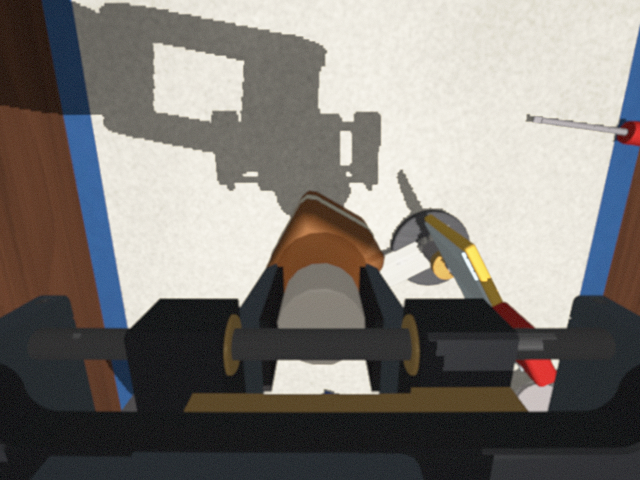

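Emit:
move_arm([
  [[0,0.5,4],0,-1],
  [[0,1,9],0,-1],
  [[0,2,14],0,-1],
  [[0,3,19],0,-1],
  [[0,4,24],0,-1],
  [[0,4.3,29],0,-1],
  [[0,4.3,32.1],0,-1],
  [[0,4.3,32.1],0,-1],
  [[0,4.3,32.1],0,-1],
])

```text
time_s: 4.2
ee_pos: [567.9, -371.2, 296.8]
ee_rot: [-155.6, 89.9, 114.5]
force: [-0.4, -0.3, -4.1]
gripper_width: 39.7
```

Run:
```python
from h import *
for n in("scene","side","wrist"): grab(n,n+'3.png')
print(status.state()['ee_pos'])
```

```text
[ 567.84483128 -371.07818798  297.42696576]
```

View pics/scene3.png

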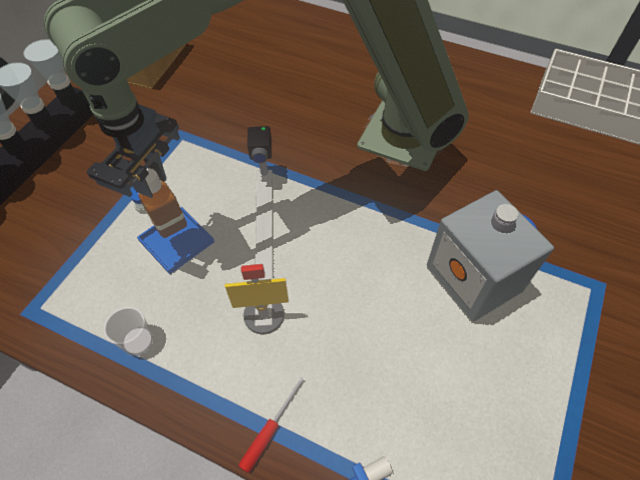

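View pics/wrist3.png

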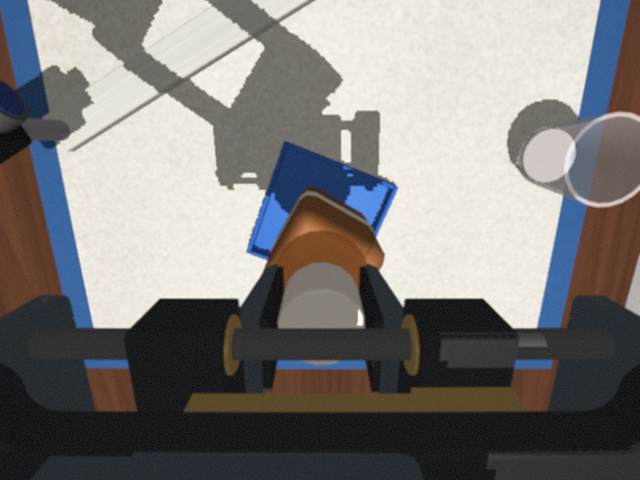

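View pics/side3.png

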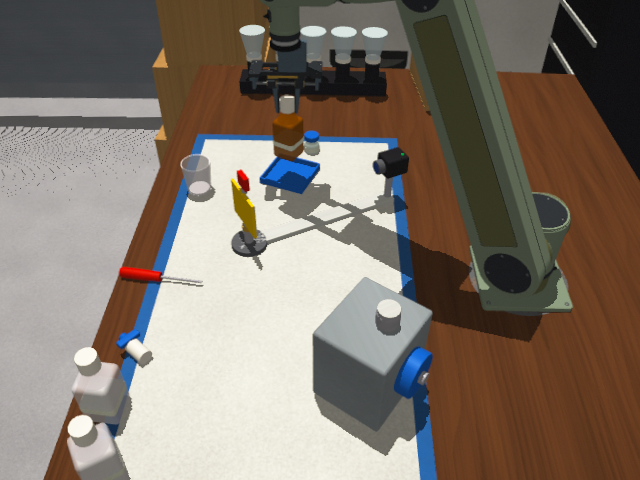

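Run:
```python
from h import *
t=plane('wrist',[[285,142],[396,187],[248,252]],20);print(t.round(1),(t[1]+t[2])/2,np.linalg.norm(t[0]-t[1]),np.linalg.norm(t[0]-t[2]))
for n,uv in(('side',[[260,179],[319,172]]),):print(plane(n,uv,20))
a=plane('side',[[275,157],[320,171],[304,187],[260,178]],20);print(a.round(1),a.mean(0))
```

```text
[[ 531.1 -295.4   20. ]
 [ 647.8 -341.4   20. ]
 [ 486.2 -414.3   20. ]] [ 566.97821587 -377.828177     20.        ] 125.45911412189052 127.0401214953176
[[ 644.44999572 -330.73813065   20.        ]
 [ 482.3843694  -369.26462043   20.        ]]
[[ 612.  -436.5   20. ]
 [ 479.7 -374.1   20. ]
 [ 521.1 -299.8   20. ]
 [ 644.9 -335.3   20. ]] [ 564.43435126 -361.41097524   20.        ]
```

Emit:
move_arm([
  [[3,-0.1,0.3],0,-1],
  [[6,-0.1,0.3],0,-1],
  [[7,-0.1,0.3],0,-1],
  [[7.4,-0.1,0.3],0,-1],
  [[7.4,-0.1,0.3],0,-1],
  [[7.4,-0.1,0.3],0,-1],
])

```text
time_s: 5.1
ee_pos: [567.0, -375.7, 224.6]
ee_rot: [56.1, 89.9, -33.9]
force: [0.8, -0.5, -3.0]
gripper_width: 39.4
```

Run:
```python
from h import *
im=grab('scene','scene4.png');cv2.imwrite('pics/e1.png',cv2.resize(im[150:290,90:260,::-1],None,fx=4,fy=4,interpolation=cv2.INTER_CUBIC))
s=status.state();print(s['ee_pos'],s['force'],s['gripper_width'])
```

```text
[ 566.85987581 -375.69916038  224.41665299] [ 0.36747273  0.12721489 -4.37951853] 39.52562424373089
```

View pics/e1.png

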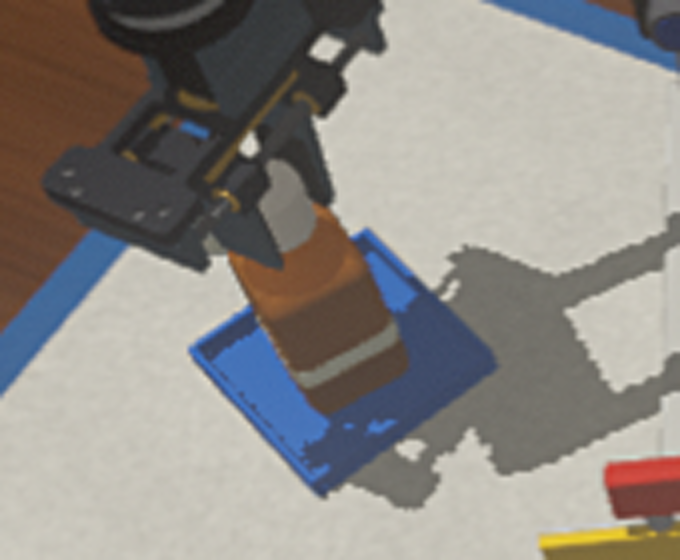

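Emit:
move_arm([
  [[0.2,0,0],0,-1],
  [[0.3,0,0],0,-1],
  [[0.3,0,0],0,-1],
  [[0.3,0,0],0,0],
  [[0.3,0,0],0,1],
  [[0.3,0,0],0,1],
  [[0.3,0,0],0,1],
  [[-3,0,0],0,1],
  [[-8,0,0],0,1],
  [[-11,0,0],0,1],
  [[-11,0,0],0,1],
])

```text
time_s: 6.52
ee_pos: [567.2, -375.9, 336.3]
ee_rot: [56.0, 89.6, -34.0]
force: [-0.3, 0.8, -1.4]
gripper_width: 91.5
```

Run:
```python
from h import *
for n in("scene","side","wrist"): grab(n,n+'5.png')
s=status.state();print(s['ee_pos'],s['force'],s['gripper_width'])
```

```text
[ 566.05800613 -375.21975553  331.3551023 ] [ 0.029768    0.12932947 -0.23064824] 91.20814955465
```

View pics/scene5.png

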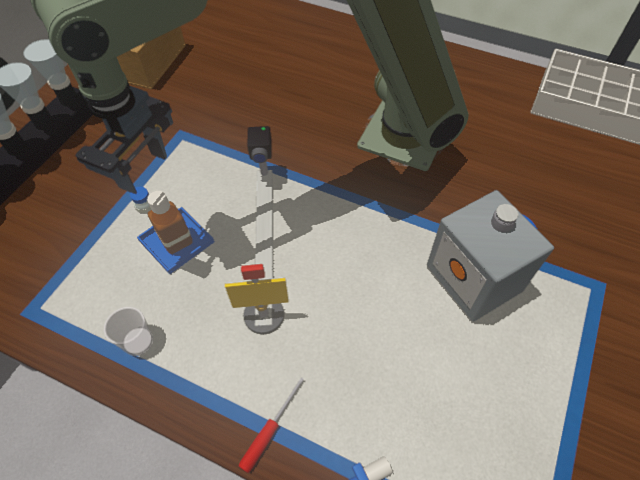

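View pics/side5.png

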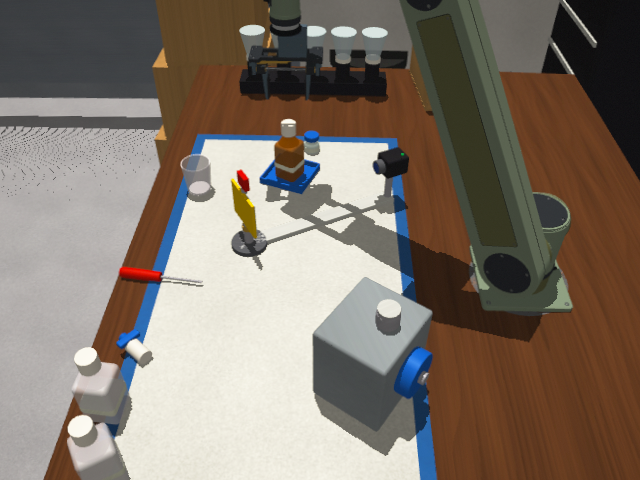

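Emit:
move_arm([
  [[0,1,-5],0,1],
  [[0,3,-10],0,1],
  [[0,6,-15],0,1],
  [[0,8.2,-20],0,1],
  [[0,8.2,-20],0,1],
  [[0,8.2,-20],0,1],
  [[0,8.2,-20],0,1],
])

```text
time_s: 7.55
ee_pos: [647.9, -176.8, 332.6]
ee_rot: [-88.7, 89.9, -178.8]
force: [-0.2, 0.7, 0.9]
gripper_width: 91.0
```

Run:
```python
from h import *
import json
s=status.state();print(s['ee_pos'],s['ee_rot'])
c=viewer.get_calibration('wrist');im=grab('wrist','wrist6.png');print(c['eye'],c['rotation'])
```

```text
[ 647.87440054 -176.83587662  332.56748841] [ -88.66739321   89.92434416 -178.76646231]
[648.37112004 -97.31333889 425.85002533] [ 1.63549734e+02  5.95380351e-02 -1.55519412e-01]
```

View pics/wrist6.png

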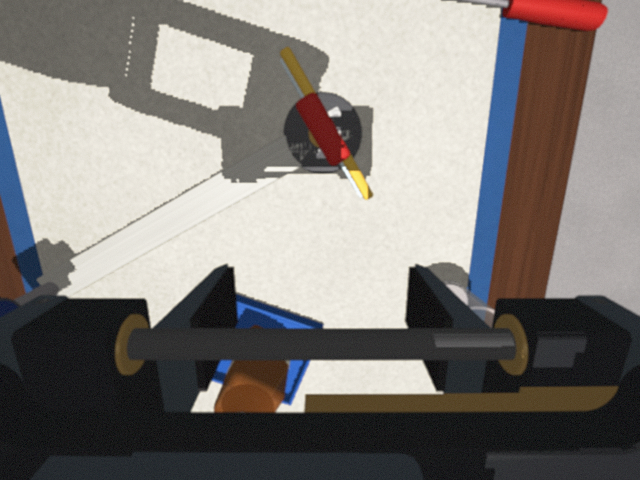

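Run:
```python
from h import *
c=viewer.get_calibration('wrist');im=cv2.imread('pics/wrist6.png');hs=cv2.cvtColor(im,cv2.COLOR_BGR2HSV);H,S,V=cv2.split(hs)
m=(((H<6)|(H>173))&(S>150)&(V>50)).astype(np.uint8);m[:,400:]=0
k=max(cv2.findContours(m,0,1)[0],key=cv2.contourArea);r=cv2.minAreaRect(k);b=cv2.boxPoints(r);print(r,b)
for z in(218,):
    w=plane('wrist',b,z,c);print(w.round(1),w.mean(0).round(1))
    e=np.diff(np.r_[w,w[:1]],axis=0);print(np.linalg.norm(e,axis=1),np.degrees(np.arctan2(e[:,1],e[:,0])))
cv2.imwrite('pics/e2.png',cv2.resize(im[30:220,260:400],None,fx=3.1,fy=3.1,interpolation=cv2.INTER_CUBIC))
# scene, side handle
for n in('scene','side'):
    i=cv2.imread(f'pics/{n}5.png');h,s,v=cv2.split(cv2.cvtColor(i,cv2.COLOR_BGR2HSV))
    mm=(((h<6)|(h>173))&(s>150)&(v>60)).astype(np.uint8)
    for k in cv2.findContours(mm,0,1)[0]:
        if cv2.contourArea(k)>30:
            M=cv2.moments(k);u=[[M['m10']/M['m00'],M['m01']/M['m00']]];print(n,u,plane(n,u,200))
```

```text
((322.7013854980469, 128.99462890625), (73.80487823486328, 24.14507293701172), 59.4207763671875) [[293.5345  103.36598]
 [314.3216   91.08269]
 [351.8683  154.62328]
 [331.08118 166.90657]]
[[ 632.9  -78.7  218. ]
 [ 644.6  -72.4  218. ]
 [ 666.2 -106.7  218. ]
 [ 654.1 -113.7  218. ]] [649.4 -92.9 218. ]
[13.29717365 40.56931122 13.93433647 40.92170725] [  28.50529599  -57.90485938 -149.90126326  121.17830079]
scene [[256.99180117858054, 446.5851908788111]] [[915.26241347  67.25573663 200.        ]]
scene [[251.73069679849337, 267.6629001883239]] [[641.40973235 -97.21695201 200.        ]]
side [[139.31100082712985, 273.82423490488003]] [[809.06975601 205.35179773 200.        ]]
side [[242.83981154299173, 180.32626619552414]] [[647.79211708 -91.22248135 200.        ]]
```

View pics/e2.png

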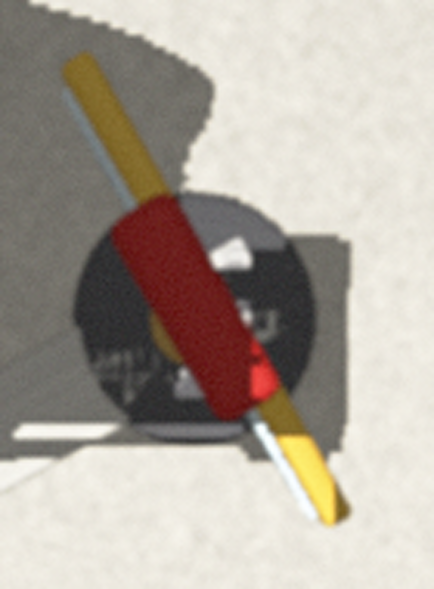

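Emit:
move_arm([
  [[0,-2,-5],0,1],
  [[0,-4,-10],0,1],
  [[0,-6,-15],0,1],
  [[0,-8,-20],0,1],
  [[0,-10,-25],0,1],
  [[0,-12,-30],0,1],
  [[0,-14,-32],0,1],
  [[0,-14,-32],0,1],
  [[0,-14,-32],0,1],
])

```text
time_s: 8.72
ee_pos: [509.1, 143.4, 333.4]
ee_rot: [67.3, 89.9, -22.8]
force: [0.0, -0.4, -0.5]
gripper_width: 91.3
```

Run:
```python
from h import *
c=viewer.get_calibration('wrist');im=grab('wrist','wrist7.png')
sc=grab('scene','scene7.png')
def el(i,box):
    hs=cv2.cvtColor(i,cv2.COLOR_RGB2HSV);m=cv2.inRange(hs,(8,150,60),(18,255,255));z=np.zeros_like(m);x,y,w,h=box;z[y:y+h,x:x+w]=m[y:y+h,x:x+w]
    k=max(cv2.findContours(z,0,1)[0],key=cv2.contourArea);return cv2.fitEllipse(k)
a=el(im,(0,0,320,290));b=el(sc,(440,250,35,42));print(a,b)
print(plane('wrist',[a[0]],120,c),plane('scene',[b[0]],120))
ea,da=ray('wrist',[a[0]],c);eb,db=ray('scene',[b[0]]);M=tri([(ea,da[0]),(eb,db[0])]);print(M)
Mp=np.array([430.5,259.5]);O=np.array([649.2,-91]);
for O in([649.2,-91],[649,-89]):
  for L in([333.8,-259.2],[334,-257.5]):
    v=Mp-O;w=np.array(L)-O
    A=np.degrees(np.arctan2(v[1],v[0]));B=np.degrees(np.arctan2(w[1],w[0]))%360
    print(A,B,(A+B)/2,np.linalg.norm(w))
print(status.state()['ee_pos'])
```

```text
((225.80630493164062, 92.86431884765625), (15.721268653869629, 54.498958587646484), 29.833839416503906) ((457.2351989746094, 269.3783264160156), (9.53569507598877, 20.222166061401367), 147.03663635253906)
[[431.86545619 258.60806172 120.        ]] [[430.71932417 259.8713465  120.        ]]
[432.15710395 259.10474794 121.90350928]
121.96275133382451 208.07060115171404 165.01667624276928 357.44705901713616
121.96275133382451 207.8446286839159 164.9036900088702 356.473407142805
122.08659093294031 208.36792038507718 165.22725565900873 358.2165266985877
122.08659093294031 208.1432457252297 165.11491832908501 357.23556653838375
[509.27923188 143.29036355 333.26101418]
```

View pics/wrist7.png

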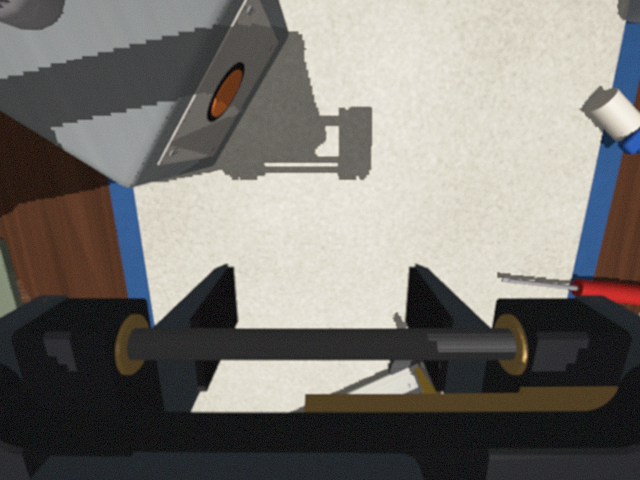

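Emit:
move_arm([
  [[0,3,5],-0.15,1],
  [[0,6,10],-0.3,1],
  [[0,9,15],-0.45,1],
  [[0,12,20],-0.55,1],
  [[0,14,23.4],-0.55,1],
  [[0,14,23.4],-0.55,1],
  [[0,14,23.4],-0.55,1],
  [[0,14,23.4],-0.55,1],
])

```text
time_s: 9.82
ee_pos: [648.1, -88.8, 333.5]
ee_rot: [138.5, 90.0, 80.1]
force: [1.0, 0.2, 0.1]
gripper_width: 91.3
```

Run:
```python
from h import *
s=status.state();R=RM(s['ee_rot']);print(s['ee_pos'],R.round(3),np.degrees(np.arctan2(R[1,1],R[0,1])))
c=viewer.get_calibration('wrist');im=grab('wrist','wrist8.png');grab('side','side8.png')
print('pred handle', proj('wrist',[[649.2,-91,218]],c), rel([649.2,-91,261]))
```

```text
[648.077059   -88.76217159 333.51769612] [[ 0.     0.852  0.523]
 [ 0.     0.523 -0.852]
 [-1.     0.    -0.   ]] 31.552705178117925
pred handle [[321.121271   271.05744844]] [ 7.27 -0.04  0.26]
```

View pics/wrist8.png

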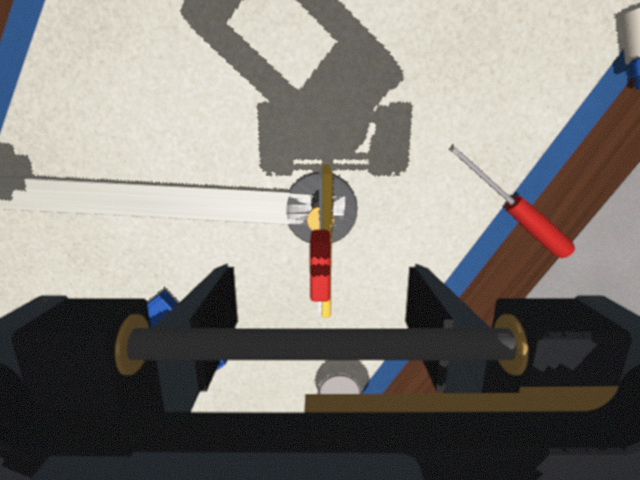

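View pics/side8.png

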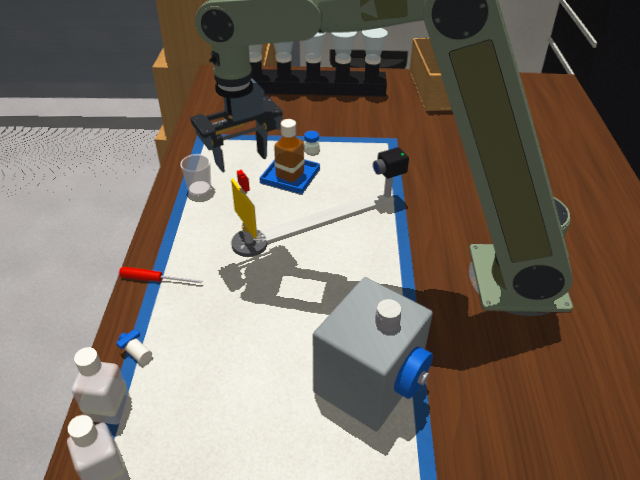

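Emit:
move_arm([
  [[4,-0.05,0.1],0,1],
  [[7.2,-0.05,0.1],0,1],
  [[7.2,-0.05,0.1],0,1],
  [[7.2,-0.05,0.1],0,0],
  [[7.2,-0.05,0.1],0,-0.4],
  [[7.2,-0.05,0.1],0,-0.6],
  [[7.2,-0.05,0.1],0,-1],
  [[7.2,-0.05,0.1],0,-1],
  [[7.2,-0.05,0.1],0,-1],
  [[7.2,-0.05,0.1],0,-1],
], force=30)

```text
time_s: 11.18
ee_pos: [648.6, -90.6, 261.2]
ee_rot: [-126.0, 90.0, 175.5]
force: [-0.1, -0.2, 0.1]
gripper_width: 24.1
```

Run:
```python
from h import *
s=status.state();R=RM(s['ee_rot']);print(s['ee_pos'],s['force'],s['torque'],np.degrees(np.arctan2(R[1,1],R[0,1])),s['qpos'])
grab('wrist','wrist9.png');grab('scene','scene9.png')
```

```text
[648.59450762 -90.63382946 261.22698243] [-0.09237787 -0.20089602  0.07449282] [ 0.07843047 -0.01685574 -0.05258008] 31.51266614894986 [-8.96105605e+00  2.66228380e+01  8.10737758e+01 -1.17697663e-04
  7.23048088e+01 -4.04736864e+01]
```

View pics/wrist9.png

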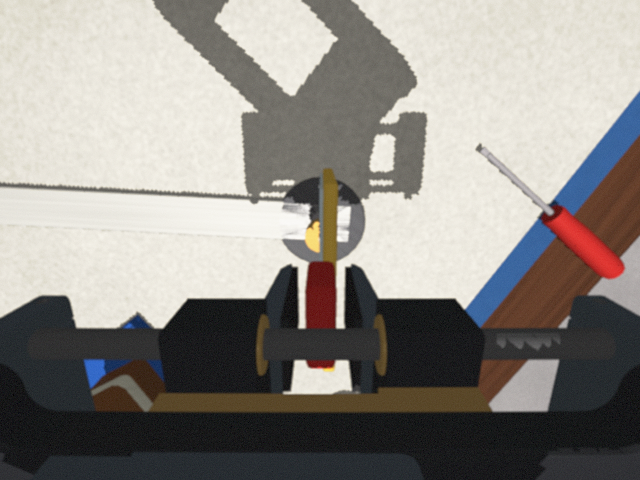

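View pics/scene9.png

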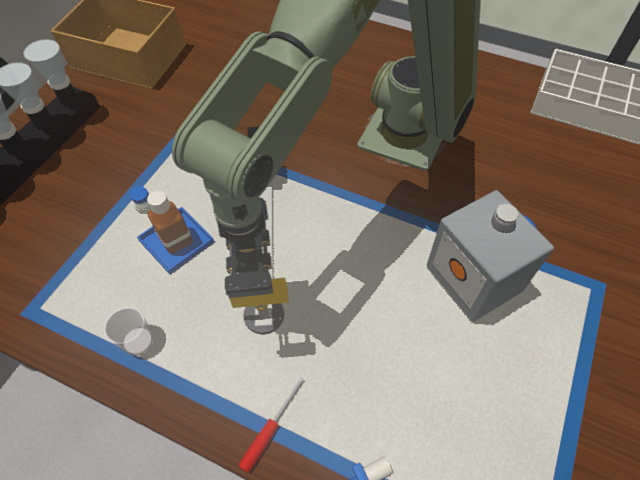

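Emit:
move_arm([
  [[0,0,0],0,-1],
  [[0,0,0],0,-1],
  [[0,0,0],0,-1],
  [[0,0,0],0,-1],
  [[0,0,0],0,-1],
])

```text
time_s: 11.9
ee_pos: [648.4, -90.8, 261.2]
ee_rot: [-100.9, 90.0, -159.4]
force: [-1.9, -1.6, 1.3]
gripper_width: 13.8
```

Run:
```python
from h import *
s=status.state();R=RM(s['ee_rot']);print(s['ee_pos'],s['force'],s['torque'],np.degrees(np.arctan2(R[1,1],R[0,1])),s['gripper_width'])
im=grab('wrist','wrist10.png');cv2.imwrite('pics/e3.png',cv2.resize(im[150:410,220:440,::-1],None,fx=2.3,fy=2.3))
```

```text
[648.41691155 -90.75850156 261.23208989] [-1.93459768 -1.58910945  1.29456879] [-0.16696263  0.21223794 -0.55009502] 31.4984744413545 13.831435500066444
```

View pics/e3.png

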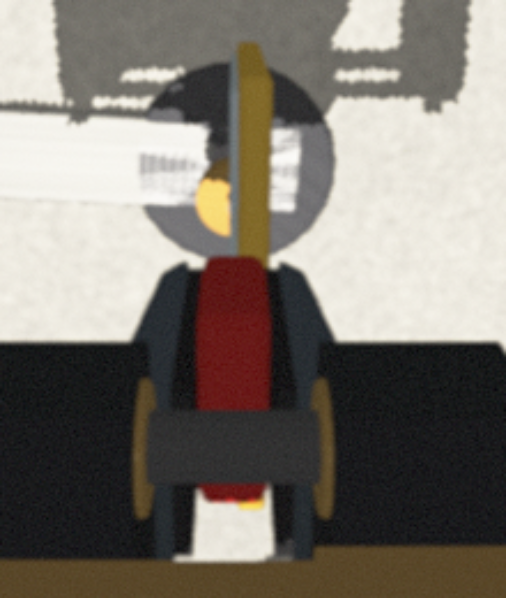

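Emit:
move_arm([
  [[0,0,0],0.1,-1],
  [[0,0,0],0.2,-1],
  [[0,0,0],0.3,-1],
  [[0,0,0],0.4,-1],
  [[0,0,0],0.5,-1],
  [[0,0,0],0.6,-1],
  [[0,0,0],0.7,-1],
  [[0,0,0],0.77,-1],
  [[0,0,0],0.81,-1],
  [[0,0,0],0.81,-1],
  [[0,0,0],0.81,-1],
  [[0,0,0],0.81,-1],
])

```text
time_s: 13.45
ee_pos: [649.1, -90.6, 261.2]
ee_rot: [98.1, 89.9, -6.8]
force: [2.7, -1.0, -0.7]
gripper_width: 13.8
```

Run:
```python
from h import *
s=status.state();R=RM(s['ee_rot']);print(s['ee_pos'],s['force'],s['torque'],np.degrees(np.arctan2(R[1,1],R[0,1])),s['gripper_width'])
c=viewer.get_calibration('wrist')
im=grab('wrist','wrist11.png');cv2.imwrite('pics/e4.png',cv2.resize(im[150:410,220:440,::-1],None,fx=2.3,fy=2.3))
grab('scene','scene11.png');grab('side','side11.png')
```

```text
[649.13221891 -90.59353727 261.22757743] [ 2.66805699 -0.95541397 -0.67754603] [-0.13293498 -0.17778181  0.00927275] -14.856090697064046 13.845379113602656
```

View pics/wrist11.png

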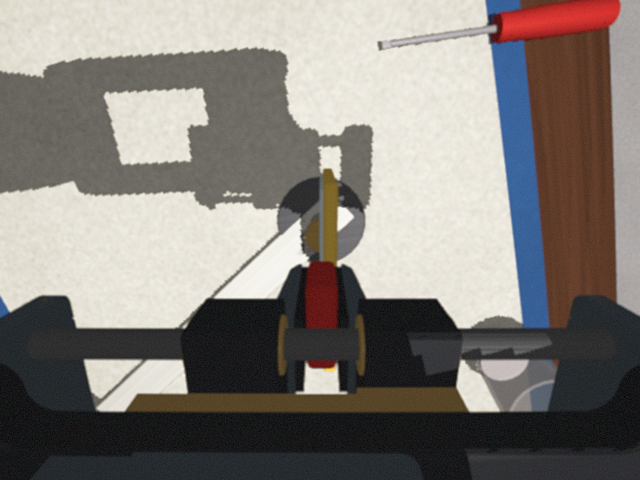

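View pics/scene11.png

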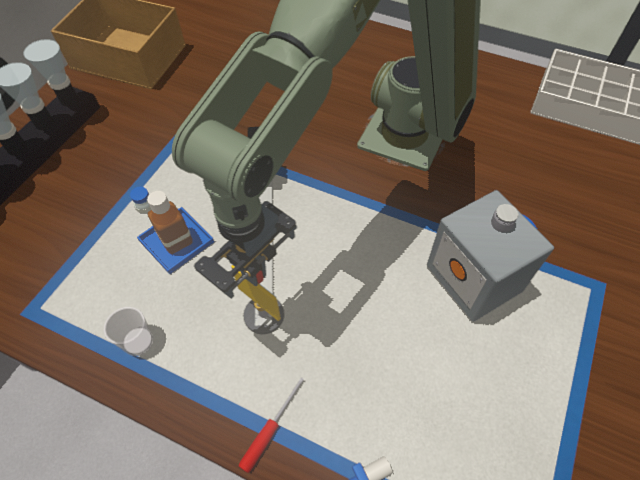

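View pics/side11.png

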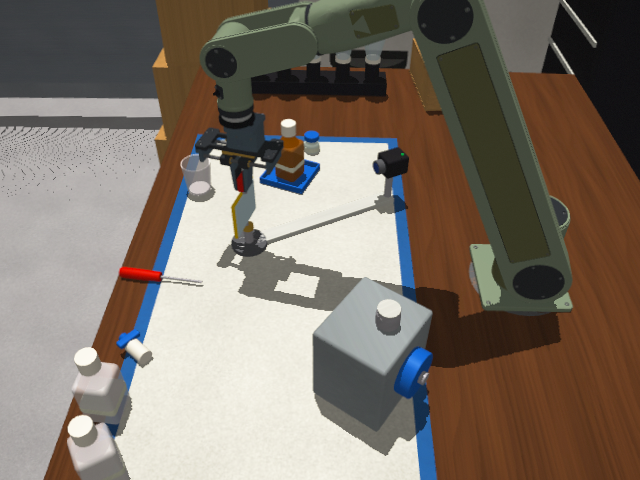

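View pics/e4.png

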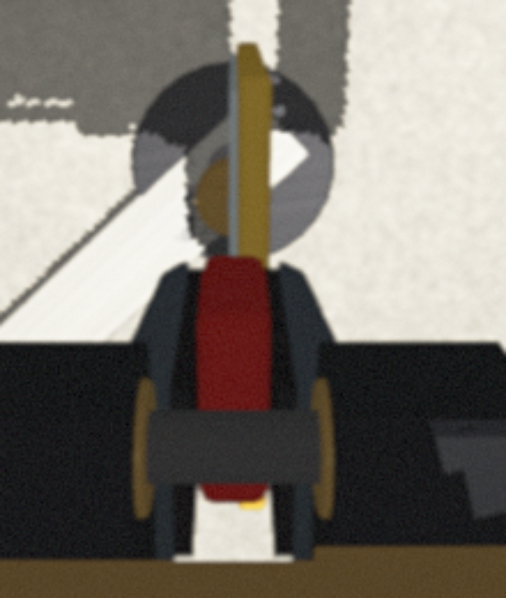

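Run:
```python
from h import *
c=viewer.get_calibration('wrist')
def ang(n,uv,z,c=None):
    w=plane(n,uv,z,c)[:,:2]; l=cv2.fitLine(w.astype(np.float32),cv2.DIST_HUBER,0,.01,.01).ravel();return np.degrees(np.arctan2(l[1],l[0]))%180,l[2:]
for f in('wrist11.png',):
    im=cv2.imread('pics/'+f);H,S,V=cv2.split(cv2.cvtColor(im,cv2.COLOR_BGR2HSV))
    m=(H>18)&(H<32)&(S>140)&(V>60)
    L=[];Rr=[]
    for r in range(184,258,2):
        xs=np.where(m[r,300:350])[0]+300
        if len(xs): 
            Rr.append([xs.max()+.5,r]);
    print(Rr[:3],Rr[-3:],ang('wrist',Rr,169,c))
    # red handle right/left edges near row 265-325
    mr=((H<6)|(H>173))&(S>150)&(V>50)
    a=[];b=[]
    for r in range(285,325,2):
        xs=np.where(mr[r,300:345])[0]+300; a.append([xs.min()-.5,r]);b.append([xs.max()+.5,r])
    print(ang('wrist',a,218,c),ang('wrist',b,218,c))
# rail in wrist8-like unobstructed scene image: marking edges at z=14 from wrist6 pose (known calib)
c6=dict(c);c6['eye']=np.array([648.37112,-97.31334,425.85]);c6['rotation']=np.array([163.549734,.0595,-.1555])
g=cv2.imread('pics/wrist6.png')
cv2.imwrite('pics/e5.png',cv2.resize(g[140:300,30:310],None,fx=2.8,fy=2.8,interpolation=cv2.INTER_CUBIC))
```

```text
[[np.float64(336.5), 184], [np.float64(336.5), 186], [np.float64(337.5), 188]] [[np.float64(335.5), 252], [np.float64(335.5), 254], [np.float64(335.5), 256]] (np.float32(74.73751), array([666.523  , -59.25776], dtype=float32))
(np.float32(75.93534), array([645.5019, -78.5929], dtype=float32)) (np.float32(75.839195), array([659.40857 , -81.453636], dtype=float32))
```

View pics/e5.png

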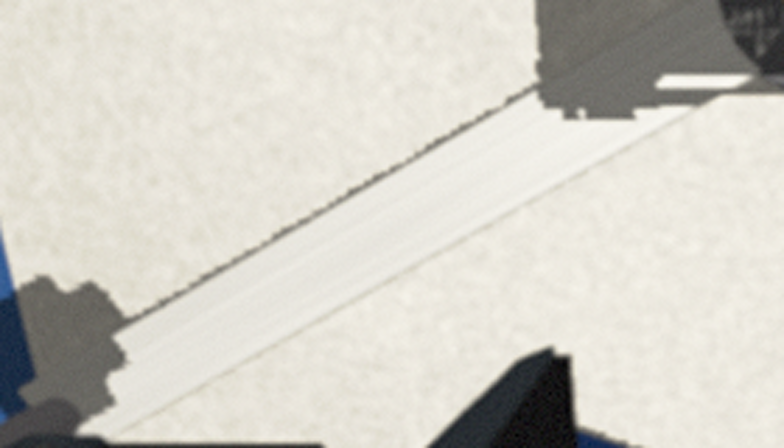

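Run:
```python
from h import *
c6=dict(viewer.get_calibration('wrist'));c6['eye']=np.array([648.37112,-97.31334,425.85]);c6['rotation']=np.array([163.549734,.0595,-.1555])
for seg in([[120,328],[530,92]],[[115,430],[700,103]]):
    w=plane('wrist',np.array(seg)/2.8+[30,140],14,c6);d=w[1]-w[0];print(w.round(1),np.degrees(np.arctan2(d[1],d[0])))
# centreline distance to mirror axis:
```

```text
[[ 334.6 -239.9   14. ]
 [ 528.9 -136.    14. ]] 28.12975642446926
[[ 321.8 -290.    14. ]
 [ 599.7 -140.8   14. ]] 28.231714365848397
```

Run:
```python
from h import *
s=status.state();print(s['time_s'],s['gripper_width'],s['qvel'].round(2));print(env.job_done())
```

```text
13.6 14.146831037116563 [-0.02  0.03 -0.09 -0.03 -0.02  0.04]
the job is handed in; nothing more can be done
None
```

I moved the amber bottle into the blue tray. I then gripped the red handle and turned the mirror about 46.4° (0.81 rad) clockwise. The job went in at 13.6 s with the arm still holding the handle at 30 N.

**Bottle:** the pictures after release, and the last ones before handing in, show it standing upright inside the tray.

**Mirror angle:** lines from the mirror to the lens at 208.2° and to the marker at 122.0° mean the glass should face 165.1°. The gripper's jaws ended at 165.14°.

**Agreement of the checks:**
- **Mirror in the wrist picture:** the frame edge gave 164.7° and the handle edges about 165.9°, so they differ from the jaw angle by up to 0.8°. I took this as pixel noise.
- **Marker position:** the scene and wrist cameras agreed to about 2 mm.
- **Tray centre:** the scene and wrist cameras were about 6 mm apart and a rough side view further off. I set the bottle down between the scene and wrist values.
- **Lens to mirror:** I measured about 357 mm, against the given 355 mm.

Nothing else on the bench looked disturbed in the last pictures. The line of sight was worked out from these angles, not seen through the bench camera.

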